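# Raise the tester's beam over its balance and push the bar on to the next test spot

## Robot

A 6-joint arm with a two-finger parallel gripper is mounted at the origin on a cart in front of the work surface, level with it; the furniture and walls round the work are solid. World frame = base frame: x ahead of the robot, y to its left, z up, the work surface at z = 0. Lengths are in m, angles in rad, forces in N, time in s.
With the tool pointing down it reaches from about 0.35 to 0.775 m from the base axis. Payload 7.3 kg.
Tool frame: the origin (TCP) lies on the centre line of the jaws, within the pads' length; the fingertips stand 14 mm ahead of it and the grasp point (between the pads) lies 5 mm behind it; z points along the fingers, y is the direction in which the jaws open and shut (so a half turn about z gives the same grasp; the last joint's range is limited). The gripper opens to 92 mm and grips with 3 to 60 N. Pads are 19 mm wide; open, the fingers measure 130 mm over their backs; the gripper's body (75 mm by 190 mm) begins 47 mm behind the grasp point.
Start: joints at [1.17, 0.342, 1.524, -0, 1.275, -0.146], TCP at [0.132, 0.508, 0.241] pointing down, gripper open.
Joint ranges: [-2.53, 2.53], [-0.77, 2.02], [0.04, 2.7], [-1, 4.14], [0.28, 2.66], [-3.11, 3.11]. Speed limits (rad/s): [2.57, 2.57, 3.14, 3.14, 3.14, 3.14].

## Interface

Orientations are given as [roll, pitch, yaw] about the fixed x, y, z axes, in that order (R = Rz(yaw) Ry(pitch) Rx(roll)).
In Python, from cell import telemetry, cams, robot gives the robot as it stands.
- The arm moves only by the tool servo_tool, never from a script. Its argument "targets" is text: rows parted by semicolons, each of 4 numbers parted by spaces: the shift along the tool's x, y, z in mm, then the turn about the tool's z in rad. In form: x y z yaw; .... A call has 1 to 20 rows; each row shifts and turns the pose as measured when the row begins, along the tool's axes as they then stand; what a row does not reach is not made up. A row lasts 1/8 s, in which the tool goes at most 62.5 mm and 10.7 degrees, less where a joint would pass 70% of its speed; a pose out of reach is approached as far as the arm can. A call with a gripper value outside its range is refused whole. "hand" is the opening, from 0 (shut) to 1 (fully open), set as the call begins (left out, the last holds). The fingers move at their own pace and stop on an object; "squeeze" is the grip in N (left out, the last holds). Time passes only in rows, so rows that do not move let the fingers close. It gives the time, the measured TCP pose, the force and the opening at its end, in the units of the state.
- telemetry.observe(): the state, without advancing time (a new reading comes with each control period).
- cams.read_camera(name): name is "side" or "top"; returns a dict with "color" (384x512x3 uint8, red, green, blue), "K" (3x3 intrinsics, pixels), "R" (3x3) and "t" (3): a world point X has camera coordinates R X + t. Camera axes: x right, y down, z forward; pixel columns grow to the right and rows downward; lengths in m; the calibration is good to about 2 mm. A picture is of the moment at which its call begins. There is no depth.
- robot.hand_in(): hands the job in, once; it reports no verdict.
Trained networks look in a picture, given as the dict that the camera call returned (one of the last four; its "shot" number tells which), for a name from the list of things; names that differ only in an ending like _2 or _b are one class to them, and where a whole thing is asked for, a point or a joint stands for the part that bears it (a point fixed in the world has none). Each returns a list of dicts, best first, with "score" (0 to 1); they miss things now and then, are a little off and sometimes report something else, mostly with a low value. They report only what shows in the picture. A call takes as long as a camera call.
- cams.cut_out(picture, query): "region" (384x512 bool, what is visible of it) and "extent" ([centre column, centre row, width, height] in pixels, round what is visible of it).
The state is a dict: "time": time; "qpos": joint angles; "qvel": joint speeds; "joint_efforts": joint torques, N m; "tool_pos": TCP position; "tool_rot": TCP orientation; "contact_force": force on the tool from outside, world axes, zero at the start; "torque": the same for the moment, N m; "opening": finger opening in m.
Only numpy, scipy, OpenCV 4.12 (cv2) and the standard library are available. Lean on these libraries where they do the work, as an engineer would, in place of code of your own. Each camera call takes 0.05 s, during which the arm holds its last target.

## Task

The reading on this spot of the orange test bar is finished. With the fingertips, push the red knob of the tester's counterweighted beam steadily up and back, past the balance point, so that the beam stays raised against its rest; then push the end of the orange bar to slide it along its bed until its far end is home against the end stop. Push only: do not take hold of the knob, fling the beam, lift the bar, slide the bar while the foot is still down on it, or disturb the weights, black bars, timer and jar standing around.

Things in the scene. Friction and masses are not known exactly. Their poses are not given: they have to be found in the camera images.
- tester: beam indentation tester, fixed: grey base, 22 mm high, x -125 to +185, y -60 to +60 mm in its frame. Its x axis runs along the beam from the knob end to the pivot pillar, z up, origin on the worktop. On it an aluminium bed 36 mm wide, x -85 to +55, top at z 40 mm, with two steel fences 7 mm high, 23 mm apart, x -65 to +45. Pillar: x 70 to 120, y -23 to +32 (with a dial), to z 125 mm.
- beam (a joint): counterweighted beam, rad: 0 = level, its foot resting on the bar; grows as the knob end goes up and back towards the pillar. Balance point about 0.67: left below that it falls back, left above it goes on by itself, slowly (damped hinge), to its rest at 1.2. The foot is a 10 mm rod at tester x -50 mm when down.
- beam_pivot (a point): middle of the beam's hinge axis (parallel to the tester's y), tester x +95 mm, z 100 mm
- knob (a point): centre of the red ball knob, 32 mm across, standing on a 9 mm rod on the free end of the beam, 63 mm above its top face. Moves with the beam on an arc of radius 192 mm about the hinge axis; beam down: 179 mm in front of the axis (tester -x) and 70 mm above it. A level push of 3 to 4 N on it towards the pillar starts the beam up.
- test_bar: orange moulded bar, 150 x 20 x 10 mm, about 45 g, loose on the bed between the fences; origin at the centre of its underside, x along its length towards the end stop. Home, its origin is at tester x -30 mm; it starts 25 to 45 mm short of that. Its near end sticks out past the bed's front edge, by 20 mm even when home.
- bar_end (a point): centre of the near end face of the orange bar (the end to push), 5 mm above its underside
- end_stop (a point): point on the front face of the end stop (a steel block 14 mm high across the bed, in front of the pillar), on the bed's centre line, 5 mm above the bed, tester x +45 mm
- large_weight: slotted turned grey steel weight, 54 mm across, 56 mm tall; loose bystander, origin at the centre of its underside
- medium_weight: slotted turned grey steel weight, 48 mm across, 40 mm tall; loose bystander, origin at the centre of its underside
- small_weight: slotted turned grey steel weight, 36 mm across, 34 mm tall; loose bystander, origin at the centre of its underside
- black_bars: small stack of black dumb-bell test bars, 20 x 150 x 8 mm, long along its y axis; loose bystander, origin at the centre of its underside
- bench_timer: white bench timer, 62 x 62 x 19 mm; loose bystander, origin at the centre of its underside
- pellet_jar: orange jar with a blue lid, 57 mm across, 82 mm tall; loose bystander, origin at the centre of its underside

How it is judged:
On the way, in this order (a step that is already met when the one before it is completed fails the run):
1. the beam has been pushed over its balance point and rests raised (value of joint beam above 1.1 rad and velocity of joint beam below 0.2 rad/s), for 0.2 s.
2. the bar is home against the end stop (x of test_bar in the frame of tester above -0.033 m), for 0.2 s.
At the end, for the whole second after the job is handed in: The beam stands raised on its own (joint above 1.1 rad), and the orange bar lies still and flat on the bed between the fences, its far end within 3 mm of the end stop (value of joint beam above 1.1 rad and velocity of joint beam below 0.1 rad/s and x of test_bar in the frame of tester above -0.033 m and y of test_bar in the frame of tester between -0.005 and 0.005 m and z of test_bar in the frame of tester between 0.036 and 0.044 m and angle between the x axis of test_bar and the x axis of tester, either way round below 0.1 rad and linear speed of test_bar below 0.02 m/s); the robot touches nothing.
It fails at once if the bar is slid more than 6 mm while the foot is down or the beam hardly raised (below 0.3 rad) (distance of test_bar from where it was at the start of the episode above 0.006 m and value of joint beam below 0.3 rad).
It fails at once if the bar is lifted off its bed (8 mm) or tipped (z of test_bar in the frame of tester above 0.048 m or angle between test_bar's own z axis and vertical above 0.2 rad).
It fails at once if the knob is taken between the fingers (distance between the grasp point and knob below 0.012 m).
It fails at once if the beam is flung up (faster than 3 rad/s) (velocity of joint beam above 3 rad/s).
It fails at once if a bystander is moved more than 20 mm (distance of any of large_weight, medium_weight, small_weight, black_bars, bench_timer, pellet_jar from where it was at the start of the episode above 0.02 m).
It also fails if it takes over 48 s, if anything falls off the work surface, if the arm or the gripper's body presses on something with over 40 N, if the wrist force passes 120 N, or if a joint passes its speed limit or range.

## Working session

There is one attempt and no reset: what is moved stays moved. The work goes in short steps, Python scripts to look and compute and a tool call to move; the robot and the scene stay as the last step left them, time stands still between calls to the robot, and variables do not carry over. Pictures are saved under pics/ and viewed, and the job is handed in when it is done.

Besides the shell and the picture viewer there is one more tool, called as name(argument=value, ...) on one line, values as JSON. servo_tool: Moves the arm, as the interface text tells. Its arguments: {"type":"object","properties":{"targets":{"type":"string"},"hand":{"type":"number"},"squeeze":{"type":"number"}},"required":["targets"]}

```bash
mkdir -p pics; python3 - <<'E'
from cell import telemetry,cams
import cv2,pickle
print(telemetry.observe())
d={}
for n in("side","top"):
    p=cams.read_camera(n); d[n]=p
    cv2.imwrite(f"pics/{n}0.png",p["color"][:,:,::-1])
    print(n,p["K"].tolist(),p["R"].tolist(),p["t"])
    for q in("tester","knob","test_bar","large_weight","medium_weight","small_weight","black_bars","bench_timer","pellet_jar"):
        print(q,[(round(r["score"],2),[round(float(v),1) for v in r["extent"]]) for r in cams.cut_out(p,q)[:2]])
pickle.dump(d,open("p0.pkl","wb"))
E
```

```text
{'time': 0.0, 'qpos': array([ 1.17001939e+00,  3.42755077e-01,  1.52506374e+00, -1.77935713e-05,
        1.27544745e+00, -1.45968075e-01]), 'qvel': array([-3.54239255e-06, -1.38781116e-04, -3.50183647e-05,  8.30485710e-04,
        5.69549029e-04,  2.02576631e-04]), 'joint_efforts': array([ 1.46714825e-03, -4.31227648e+01, -2.44226611e+01,  7.17929564e-02,
        5.58107521e-02, -1.08032889e-04]), 'tool_pos': array([0.13213252, 0.50766404, 0.24001188]), 'tool_rot': array([-3.13993436e+00, -2.26594019e-04,  2.88678879e+00]), 'contact_force': array([0.56264847, 0.00851812, 0.43762606]), 'torque': array([ 0.07966152, -0.03989645,  0.03275708]), 'opening': 0.09162807762471252}
side [[471.3694328532924, 0.0, 261.36756568898517], [0.0, 471.3694328532924, 195.4049664843995], [0.0, 0.0, 1.0]] [[0.9998632429675305, -0.0013996865774141124, 0.016478356712326968], [0.01106516702243541, -0.6838956914451225, -0.72949588436232], [0.012290542755277004, 0.7295784564392528, -0.6837866761340835]] [-0.48829093  0.08405738  1.83675101]
tester [(0.59, [265.2, 197.8, 41.9, 77.1])]
knob [(0.72, [268.0, 183.
[... 443 characters left out ...]
3057433754], [0.0, 0.0, 1.0]] [[-0.00980275391661856, -0.9999408568685505, -0.0047104968569674785], [-0.9925371958229379, 0.010302562082867254, -0.12150626371701279], [0.12154760764239586, 0.0034842473388016527, -0.9925794875459056]] [0.02946896 0.50089158 1.3613277 ]
tester [(0.58, [249.7, 191.9, 82.2, 41.1])]
knob [(0.64, [247.8, 184.6, 79.3, 20.2])]
test_bar []
large_weight [(0.57, [353.6, 164.9, 18.9, 11.3])]
medium_weight [(0.56, [378.1, 167.8, 16.5, 13.0])]
small_weight []
black_bars [(0.49, [377.6, 214.4, 27.1, 30.5])]
bench_timer [(0.73, [137.7, 217.8, 18.6, 14.2]), (0.43, [245.7, 181.3, 84.2, 22.0])]
pellet_jar [(0.69, [147.6, 198.9, 16.5, 18.2]), (0.35, [245.3, 183.4, 81.8, 20.5])]
```

```bash
python3 - <<'E'
import pickle,cv2
d=pickle.load(open("p0.pkl","rb"))
s=d["side"]["color"][100:350,190:390,::-1]; cv2.imwrite("pics/s1.png",cv2.resize(s,None,fx=2.4,fy=2.4,interpolation=cv2.INTER_CUBIC))
s=d["side"]["color"][140:250,210:330,::-1]; cv2.imwrite("pics/s2.png",cv2.resize(s,None,fx=5,fy=5,interpolation=cv2.INTER_CUBIC))
t=d["top"]["color"][120:260,100:420,::-1]; cv2.imwrite("pics/t1.png",cv2.resize(t,None,fx=2.5,fy=2.5,interpolation=cv2.INTER_CUBIC))
t=d["top"]["color"][150:240,190:310,::-1]; cv2.imwrite("pics/t2.png",cv2.resize(t,None,fx=6,fy=6,interpolation=cv2.INTER_CUBIC))
E
```

```text
(no output)
```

View pics/s1.png

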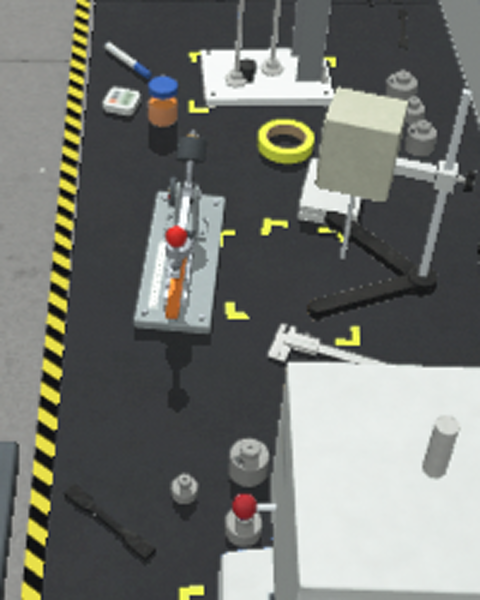

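View pics/s2.png

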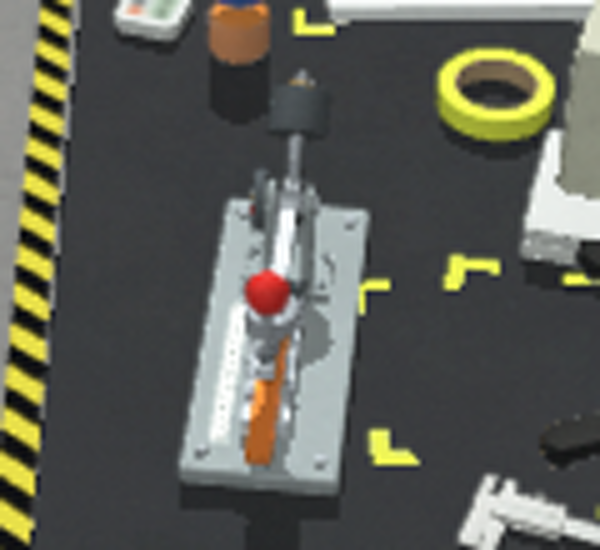

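View pics/t1.png

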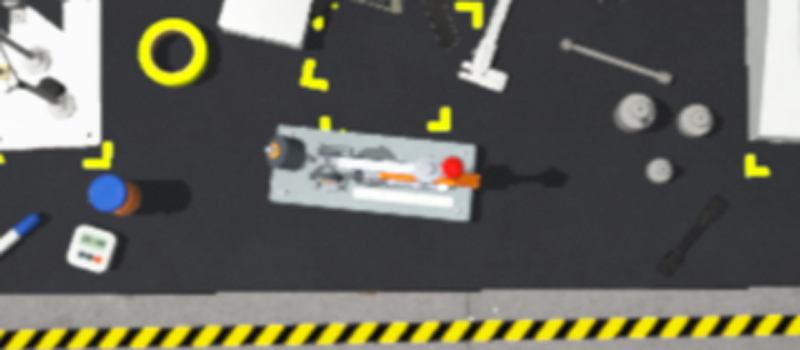

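View pics/t2.png

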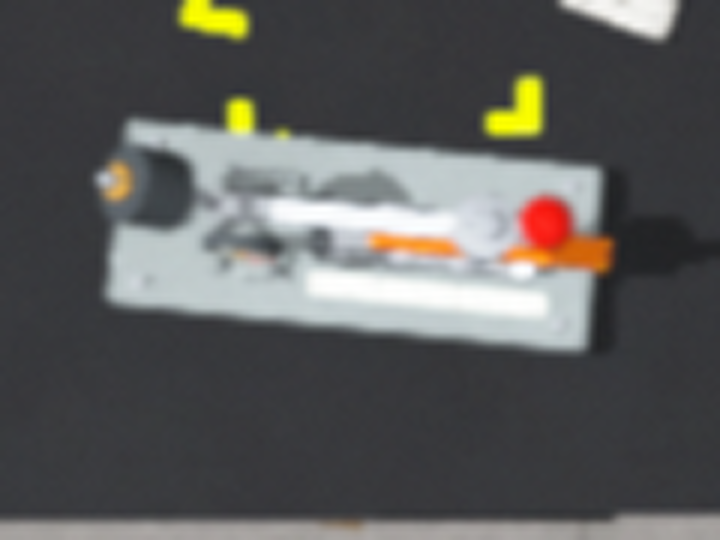

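```bash
cat > h.py <<'E'
import numpy as np,pickle,cv2
from scipy.optimize import least_squares
def proj(p,X):
    X=np.atleast_2d(X); c=X@np.array(p["R"]).T+np.array(p["t"]); u=c@np.array(p["K"]).T; return u[:,:2]/u[:,2:]
def T(q,P):
    P=np.atleast_2d(P);c,s=np.cos(q[2]),np.sin(q[2]); 
    return np.c_[q[0]+c*P[:,0]-s*P[:,1],q[1]+s*P[:,0]+c*P[:,1],P[:,2]]
def tri(d,us,ut,x0=(.5,0,.1)):
    return least_squares(lambda X:np.r_[proj(d["side"],X)[0]-us,proj(d["top"],X)[0]-ut],x0)
E
python3 - <<'E'
from h import *
d=pickle.load(open("p0.pkl","rb"))
C=np.array([[-.125,.06,.022],[-.125,-.06,.022],[.185,.06,.022],[.185,-.06,.022]])
s=np.array([[182,468],[338,484],[228,200],[370,210]])/5+[210,140]-.4
t=np.array([[587,352],[603,167],[107,303],[130,120]])/6+[190,150]-.4
for use in("both","s","t"):
    def f(q):
        r=[]
        if use!="t": r.append(proj(d["side"],T(q,C))-s)
        if use!="s": r.append(proj(d["top"],T(q,C))-t)
        return np.concatenate(r).ravel()
    o=least_squares(f,[.5,0,1.57]);print(use,o.x,np.round(o.fun,1))
    if use=="both": q=o.x
print("knob pred",T(q,[-.084,0,.17]))
print(proj(d["side"],T(q,[-.084,0,.17])),proj(d["top"],T(q,[-.084,0,.17])))
for n in d: print(n, "cam pos",-np.array(d[n]["R"]).T@d[n]["t"])
# knob colour centroid
for n in d:
    c=d[n]["color"].astype(int); m=((c[...,0]>150)&(c[...,1]<60)&(c[...,2]<60)).astype(np.uint8)
    print(n,cv2.connectedComponentsWithStats(m)[2:])
np.save("q.npy",q)
E
```

```text
both [0.50204268 0.01513621 1.46060417] [-0.6  0.6  0.4  0.4  0.1 -0.3  0.2  0.1 -0.  -0.   0.1  0.  -0.2  0.1
 -0.5  0. ]
s [0.50196144 0.01661384 1.46248981] [-0.5  0.4  0.4  0.1 -0.  -0.5  0.1 -0.1]
t [0.50212126 0.01441935 1.45907073] [ 0.1 -0.   0.3  0.1 -0.1  0.  -0.3 -0.1]
knob pred [[ 0.49280526 -0.06835433  0.17      ]]
[[263.43216754 198.84692285]] [[280.81228094 186.76376692]]
side cam pos [ 0.46471938 -1.28325094  1.32531162]
top cam pos [0.33197627 0.01956355 1.41222622]
side (array([[     0,      0,    512,    384, 196557],
       [   260,    195,      7,      6,     31],
       [   288,    306,      8,      6,     20]], dtype=int32), array([[255.49525583, 191.48705973],
       [262.51612903, 197.70967742],
       [291.25      , 309.05      ]]))
top (array([[     0,      0,    512,    384, 196517],
       [    75,    115,      1,      1,      1],
       [    75,    119,      2,      2,      3],
       [    88,    139,      1,      1,      1],
       [    84,    142,      5,      3,      9],
       [   493,    152,      7,      6,     34],
       [   278,    184,      7,      7,     43]], dtype=int32), array([[255.46503865, 191.51134507],
       [ 75.        , 115.        ],
       [ 75.66666667, 119.66666667],
       [ 88.        , 139.        ],
       [ 86.        , 143.33333333],
       [496.29411765, 154.5       ],
       [281.        , 187.        ]]))
```

View pics/side0.png

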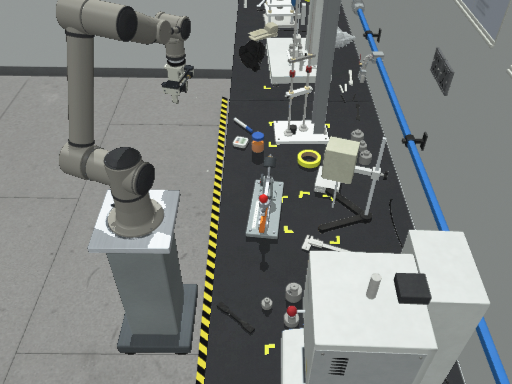

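View pics/top0.png

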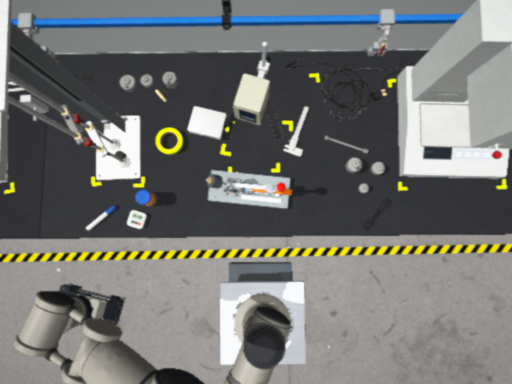

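servo_tool(targets="0 0 -15 0.178;0 0 -15 0.178;0 0 -15 0.178;0 0 -15 0.178;0 0 -15 0.178;0 0 -15 0.178;0 0 -15 0.178;0 0 -15 0.178;-20 50 0 0;-20 50 0 0;-20 50 0 0;-20 50 0 0;-20 50 0 0;-25 50 0 0", hand=0, squeeze=10)

```text
time: 2.75
tool_pos: [0.4143, 0.3356, 0.3647]
tool_rot: [3.141, -0.001, 1.422]
contact_force: [1.3, 0.7, -0.3]
opening: 0.0002
```

```bash
cat >> h.py <<'E'
def state(q):
    from cell import telemetry
    from scipy.spatial.transform import Rotation as Ro
    s=telemetry.observe(); R=Ro.from_euler("xyz",s["tool_rot"]).as_matrix(); p=np.array(s["tool_pos"])
    c,sn=np.cos(q[2]),np.sin(q[2]); d=p[:2]-q[:2]
    print("t",s["time"],"tool",p.round(4),"rot",np.round(s["tool_rot"],3),"in tester mm",np.round([1e3*(c*d[0]+sn*d[1]),1e3*(-sn*d[0]+c*d[1]),1e3*p[2]],1),"F",np.round(s["contact_force"],1),"open",s["opening"],"q",np.round(s["qpos"],2))
    return p,R
E
python3 -c "
from h import *
q=np.load('q.npy');p,R=state(q);print(R.round(3))"
```

```text
t 2.75 tool [0.4143 0.3356 0.3647] rot [ 3.141e+00 -1.000e-03  1.422e+00] in tester mm [308.8 122.4 364.7] F [ 1.3  0.7 -0.3] open 0.00020540247790114458 q [0.54 0.29 1.26 0.   1.59 0.69]
[[ 0.148  0.989  0.   ]
 [ 0.989 -0.148  0.001]
 [ 0.001  0.    -1.   ]]
```

servo_tool(targets="-20 6 0 -0.038;-46 12 0 0;-46 12 0 0;-46 12 0 0;-46 12 0 0;-46 12 0 0;-46 12 0 0;-46 12 0 0;-46 12 0 0;-46 0 0 0;0 0 0 0;0 0 0 0")

```text
time: 4.25
tool_pos: [0.4697, -0.1244, 0.363]
tool_rot: [3.141, -0.001, 1.455]
contact_force: [-0.5, -0.3, -0.4]
opening: 0.0003
```

```bash
python3 -c "
from h import *
q=np.load('q.npy');p,R=state(q);print(R.round(3))"
```

```text
t 4.25 tool [ 0.4697 -0.1244  0.363 ] rot [ 3.141e+00 -1.000e-03  1.455e+00] in tester mm [-142.3   16.8  363. ] F [-0.5 -0.3 -0.4] open 0.0002902354297049239 q [-0.42  0.2   1.39  0.    1.56 -0.3 ]
[[ 0.116  0.993  0.001]
 [ 0.993 -0.116  0.   ]
 [ 0.001  0.001 -1.   ]]
```

servo_tool(targets="-6 9 45 -0.003;0 8 45 0;0 0 45 0;0 0 35 0;0 0 10 0;0 0 0 0;0 0 0 0")

```text
time: 5.12
tool_pos: [0.4902, -0.1254, 0.1826]
tool_rot: [3.131, 0.001, 1.468]
contact_force: [-0.8, -0.6, -0.7]
opening: 0.0007
```

```bash
python3 - <<'E'
from h import *
from cell import cams
q=np.load('q.npy');p,R=state(q)
d={}
for n in("side","top"):
    a=cams.read_camera(n);d[n]=a
c=d["side"]["color"][120:260,200:340,::-1];e=d["top"]["color"][140:240,200:340,::-1]
cv2.imwrite("pics/a1.png",np.vstack([cv2.resize(c,(476,476*140//140//1),interpolation=cv2.INTER_CUBIC)[:330],cv2.resize(e,(476,270),interpolation=cv2.INTER_CUBIC)]))
E
```

```text
t 5.125 tool [ 0.4902 -0.1254  0.1826] rot [3.131e+00 1.000e-03 1.468e+00] in tester mm [-141.    -3.7  182.6] F [-0.8 -0.6 -0.7] open 0.0006715271374308528 q [-0.4   0.36  1.67  0.    1.1  -0.3 ]
```

View pics/a1.png

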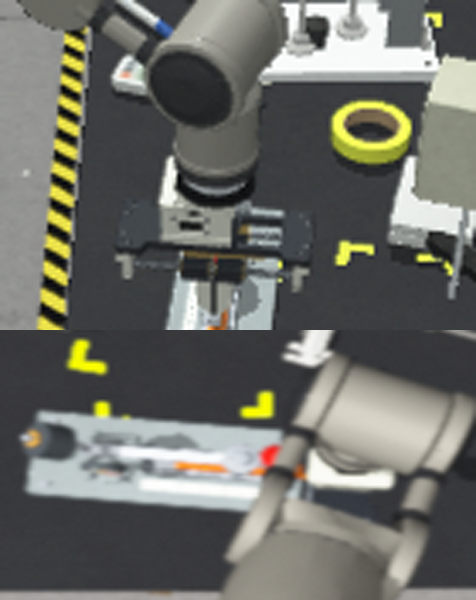

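servo_tool(targets="10 -2 0 0;10 -2 0 0;5 0 0 0;2 0 0 0")

```text
time: 5.72
tool_pos: [0.4894, -0.0965, 0.1842]
tool_rot: [3.128, 0.001, 1.468]
contact_force: [-0.0, 0.4, 0.6]
opening: 0.0004
```

```bash
python3 -c "
from h import *
q=np.load('q.npy');p,R=state(q)
o=np.array([-109.5,180])
for th in np.arange(0,1.25,.08):
    a=np.arctan2(70,-179)-th; print(round(th,2),np.round([95+192.2*np.cos(a)-25.5,100+192.2*np.sin(a)+10],1))
"
```

```text
t 5.725 tool [ 0.4894 -0.0965  0.1842] rot [3.128e+00 1.000e-03 1.468e+00] in tester mm [-112.3    0.3  184.2] F [-0.   0.4  0.6] open 0.00035186125155432503 q [-0.35  0.34  1.69  0.    1.09 -0.25]
0.0 [-109.5  180. ]
0.08 [-103.3  194.1]
0.16 [-96.1 207.6]
0.24 [-87.7 220.5]
0.32 [-78.4 232.8]
0.4 [-68.1 244.2]
0.48 [-56.9 254.7]
0.56 [-45.  264.4]
0.64 [-32.3 273. ]
0.72 [-18.9 280.7]
0.8 [ -5.  287.2]
0.88 [  9.4 292.6]
0.96 [ 24.2 296.8]
1.04 [ 39.3 299.8]
1.12 [ 54.5 301.6]
1.2 [ 69.9 302.2]
```

servo_tool(targets="3 0 3 0;3 0 -6 0;5 0 -10 0;6 0 -13 0;7 0 -13 0")

```text
time: 6.35
tool_pos: [0.4916, -0.0738, 0.224]
tool_rot: [3.129, 0.005, 1.467]
contact_force: [0.3, -1.0, 0.2]
opening: 0.0005
```

```bash
cat > look.py <<'E'
import sys
from h import *
from cell import cams
q=np.load('q.npy');p,R=state(q)
a=cams.read_camera("side");b=cams.read_camera("top")
c=cv2.resize(a["color"][120:260,180:340,::-1],(480,420),interpolation=cv2.INTER_CUBIC)
e=cv2.resize(b["color"][150:230,200:340,::-1],(480,274),interpolation=cv2.INTER_CUBIC)
cv2.imwrite(f"pics/{sys.argv[1]}.png",np.vstack([c[:320],e]))
pickle.dump({"side":a,"top":b},open("last.pkl","wb"))
E
python3 look.py b1
```

```text
t 6.35 tool [ 0.4916 -0.0738  0.224 ] rot [3.129 0.005 1.467] in tester mm [-89.5   0.6 224. ] F [ 0.3 -1.   0.2] open 0.0005483240904048 q [-0.3   0.3   1.64 -0.    1.19 -0.2 ]
```

View pics/b1.png

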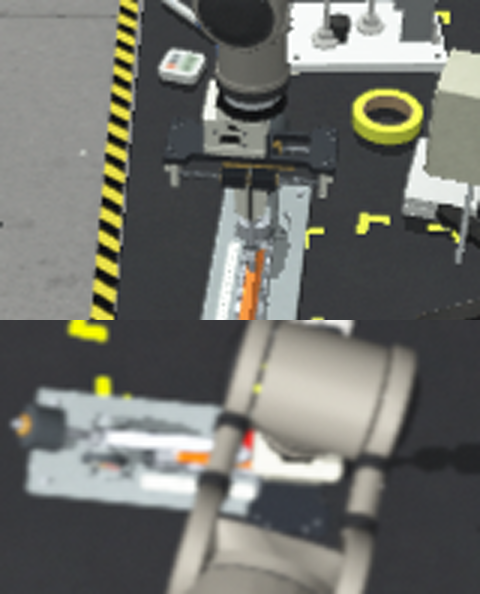

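```bash
cat > th.py <<'E'
from h import *
d=pickle.load(open("last.pkl","rb"));q=np.load("q.npy")
b=d["top"];c=b["color"].astype(int); m=((c[...,0]>150)&(c[...,1]<60)&(c[...,2]<60)).astype(np.uint8)
for s in cv2.connectedComponentsWithStats(m)[2][1:]:
    if 180<s[0]<300: print("red box",s)
for th in np.arange(0,1.3,.1):
    a=np.arctan2(70,-179)-th; k=[.095+.1922*np.cos(a),0,.1+.1922*np.sin(a)]
    print(round(th,1),proj(b,T(q,k))[0].round(1),end=" ")
E
python3 th.py
```

```text
red box [271 183   2   3   5]
0.0 [280.8 186.8] 0.1 [278.9 185.9] 0.2 [276.3 184.9] 0.3 [273.2 184. ] 0.4 [269.6 183. ] 0.5 [265.4 182. ] 0.6 [260.8 181. ] 0.7 [255.7 180.1] 0.8 [250.2 179.1] 0.9 [244.5 178.3] 1.0 [238.5 177.4] 1.1 [232.5 176.7] 1.2 [226.3 176.1]
```

servo_tool(targets="8 0 -11 0;8 0 -10 0;9 0 -9 0;10 0 -8 0;10 0 -8 0;10 0 -8 0")

```text
time: 7.2
tool_pos: [0.498, -0.0164, 0.2839]
tool_rot: [3.122, 0.009, 1.467]
contact_force: [0.3, -1.3, 0.6]
opening: 0.0003
```

```bash
python3 look.py b2;python3 th.py
```

```text
t 7.2 tool [ 0.498  -0.0164  0.2839] rot [3.122 0.009 1.467] in tester mm [-31.8   0.6 283.9] F [ 0.3 -1.3  0.6] open 0.00028068246922259815 q [-0.18  0.25  1.53 -0.01  1.34 -0.08]
0.0 [280.8 186.8] 0.1 [278.9 185.9] 0.2 [276.3 184.9] 0.3 [273.2 184. ] 0.4 [269.6 183. ] 0.5 [265.4 182. ] 0.6 [260.8 181. ] 0.7 [255.7 180.1] 0.8 [250.2 179.1] 0.9 [244.5 178.3] 1.0 [238.5 177.4] 1.1 [232.5 176.7] 1.2 [226.3 176.1]
```

View pics/b2.png

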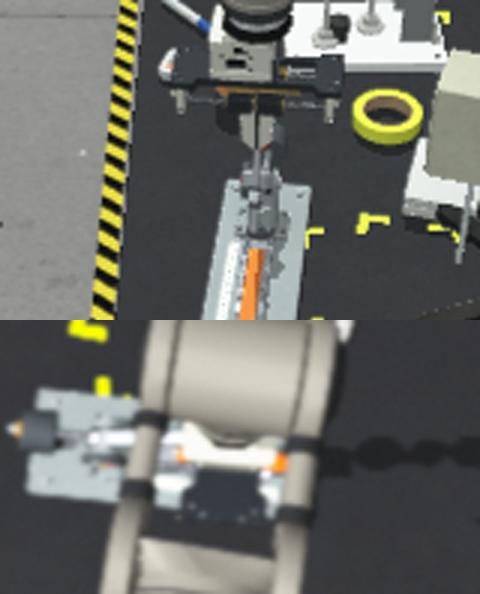

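servo_tool(targets="11 0 -1 0;11 0 -2 0;11 0 -3 0;11 0 -4 0;10 0 -4 0;0 0 0 0")

```text
time: 8.05
tool_pos: [0.5026, 0.0434, 0.2965]
tool_rot: [3.127, 0.007, 1.47]
contact_force: [0.8, -0.6, 0.2]
opening: 0.0004
```

```bash
python3 look.py b3;python3 th.py
```

```text
t 8.05 tool [0.5026 0.0434 0.2965] rot [3.127 0.007 1.47 ] in tester mm [ 28.1   2.6 296.5] F [ 0.8 -0.6  0.2] open 0.00036706745717540723 q [-0.06  0.26  1.49 -0.01  1.38  0.04]
red box [226 178   3   3   7]
0.0 [280.8 186.8] 0.1 [278.9 185.9] 0.2 [276.3 184.9] 0.3 [273.2 184. ] 0.4 [269.6 183. ] 0.5 [265.4 182. ] 0.6 [260.8 181. ] 0.7 [255.7 180.1] 0.8 [250.2 179.1] 0.9 [244.5 178.3] 1.0 [238.5 177.4] 1.1 [232.5 176.7] 1.2 [226.3 176.1]
```

View pics/b3.png

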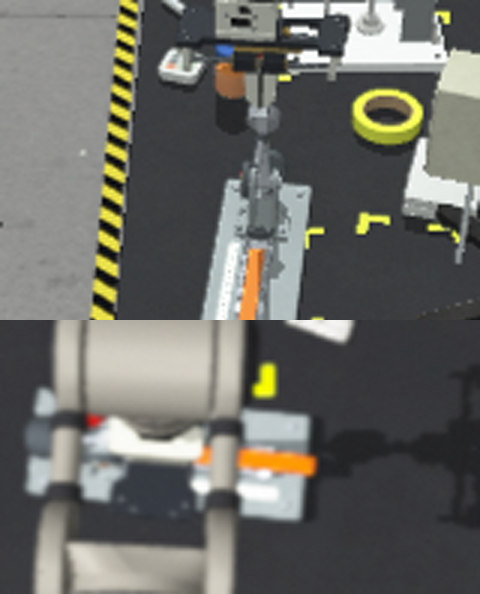

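servo_tool(targets="0 0 -15 0;0 0 -25 0;-30 0 -10 0;-50 0 0 0;-50 0 0 0;-50 0 0 0;-35 0 0 0;0 0 0 0;0 0 0 0")

```text
time: 9.28
tool_pos: [0.4775, -0.18, 0.3478]
tool_rot: [3.13, 0.008, 1.465]
contact_force: [-0.9, 0.3, -0.6]
opening: 0.0006
```

```bash
python3 look.py b4;python3 th.py
```

```text
t 9.275 tool [ 0.4775 -0.18    0.3478] rot [3.13  0.008 1.465] in tester mm [-196.6    2.9  347.8] F [-0.9  0.3 -0.6] open 0.0006146859722346264 q [-0.51  0.25  1.37 -0.    1.52 -0.4 ]
red box [223 171   8  10  55]
0.0 [280.8 186.8] 0.1 [278.9 185.9] 0.2 [276.3 184.9] 0.3 [273.2 184. ] 0.4 [269.6 183. ] 0.5 [265.4 182. ] 0.6 [260.8 181. ] 0.7 [255.7 180.1] 0.8 [250.2 179.1] 0.9 [244.5 178.3] 1.0 [238.5 177.4] 1.1 [232.5 176.7] 1.2 [226.3 176.1]
```

View pics/b4.png

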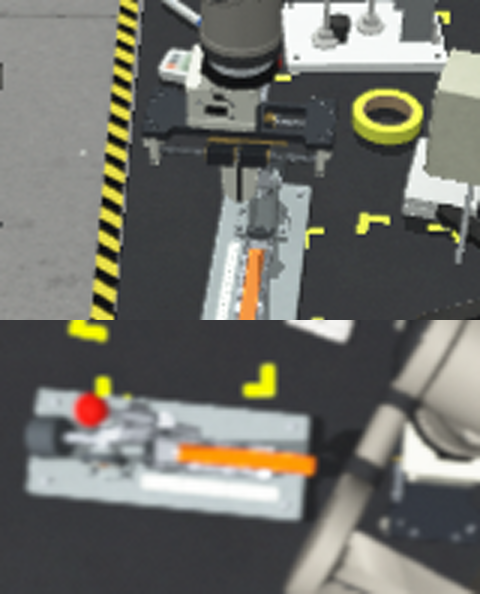

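```bash
cat > bar.py <<'E'
from h import *
d=pickle.load(open("last.pkl","rb"));q=np.load("q.npy")
b=d["top"]
r=cv2.resize(b["color"][150:230,200:340],None,fx=4,fy=4,interpolation=cv2.INTER_CUBIC).astype(int)
m=((r[...,0]>180)&(r[...,1]>70)&(r[...,1]<170)&(r[...,2]<80))
ys,xs=np.nonzero(m); 
P=np.c_[xs,ys]/4+[200,150]-.375
P=P[(P[:,0]>235)&(P[:,0]<300)]
(cx,cy),(w,h),an=cv2.minAreaRect((P*10).astype(np.float32)); bx=cv2.boxPoints(((cx/10,cy/10),(w/10,h/10),an))
K=np.array(b["K"]);R=np.array(b["R"]);C=-R.T@b["t"]
for u in list(bx):
    v=R.T@np.linalg.inv(K)@[*u,1]; X=C+v*(.05-C[2])/v[2]; e=X[:2]-q[:2]; c,s=np.cos(q[2]),np.sin(q[2])
    print(u.round(1),"tester mm",np.round(1e3*np.array([c*e[0]+s*e[1],-s*e[0]+c*e[1]]),1))
E
python3 bar.py
```

```text
[252.1 190.8] tester mm [16.1  9.6]
[252.7 185.1] tester mm [ 15.9 -12.2]
[291.5 189.4] tester mm [-131.9  -10.3]
[290.9 195.1] tester mm [-131.4   11.4]
```

servo_tool(targets="10 1 45 -0.005;10 2 50 0;10 0 50 0;0 0 50 0;0 0 50 0;0 0 35 0;0 0 15 0;0 0 0 0;0 0 0 0")

```text
time: 10.5
tool_pos: [0.492, -0.1433, 0.0477]
tool_rot: [3.121, 0.01, 1.486]
contact_force: [0.3, -0.2, -0.2]
opening: 0.0002
```

```bash
python3 look.py b5; python3 bar.py
```

```text
t 10.5 tool [ 0.492  -0.1433  0.0477] rot [3.121 0.01  1.486] in tester mm [-158.6   -7.4   47.7] F [ 0.3 -0.2 -0.2] open 0.00024473557214938304 q [-0.43  0.55  1.81 -0.    0.76 -0.34]
[252.1 190.8] tester mm [16.1  9.7]
[252.5 185.6] tester mm [ 16.2 -10. ]
[282.6 188.5] tester mm [-97.9 -10.5]
[282.1 193.6] tester mm [-97.8   9.1]
```

View pics/b5.png

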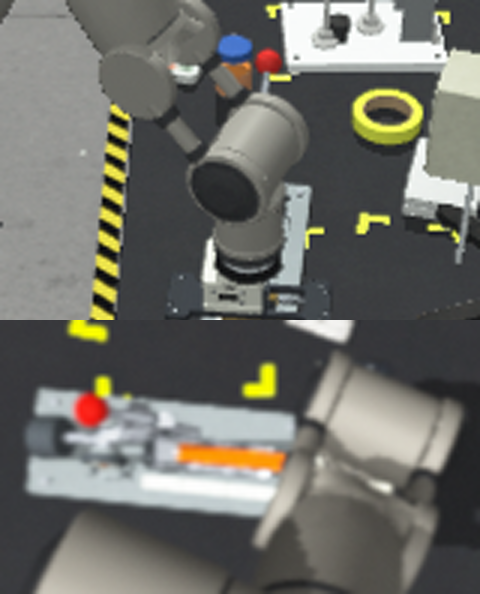

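servo_tool(targets="3 -4 -1 0.013;4 -3 0 0.01;3 0 0 0;3 0 0 0;3 0 0 0;4 0 0 0;4 0 0 0;4 0 0 0")

```text
time: 11.6
tool_pos: [0.4886, -0.1138, 0.0503]
tool_rot: [3.117, 0.011, 1.461]
contact_force: [0.1, -0.6, 1.0]
opening: 0.0003
```

```bash
python3 look.py b6; python3 bar.py
```

```text
t 11.6 tool [ 0.4886 -0.1138  0.0503] rot [3.117 0.011 1.461] in tester mm [-129.6   -0.8   50.3] F [ 0.1 -0.6  1. ] open 0.00029791052362133485 q [-0.38  0.53  1.84 -0.01  0.74 -0.27]
[248.9 190.6] tester mm [28.2 10.2]
[249.2 185.6] tester mm [28.7 -8.8]
[282.  188.2] tester mm [-95.5 -11.4]
[281.6 193.2] tester mm [-95.8   7.6]
```

servo_tool(targets="3 0 0 0;3 0 0 0;3 0 0 0;3 0 0 0;2 0 0 0;1 0 0 0")

```text
time: 12.45
tool_pos: [0.4907, -0.0991, 0.0503]
tool_rot: [3.116, 0.013, 1.462]
contact_force: [-2.1, -9.5, -0.4]
opening: 0.0004
```

```bash
python3 look.py b7; python3 bar.py
```

```text
t 12.45 tool [ 0.4907 -0.0991  0.0503] rot [3.116 0.013 1.462] in tester mm [-114.8   -1.2   50.3] F [-2.1 -9.5 -0.4] open 0.0003513655345094295 q [-0.35  0.53  1.84 -0.01  0.74 -0.23]
[245.1 190.1] tester mm [42.5  9.9]
[245.6 185. ] tester mm [42.7 -9.7]
[277.7 188.1] tester mm [-79.6 -10.1]
[277.2 193.2] tester mm [-79.6   9.5]
```

View pics/b7.png

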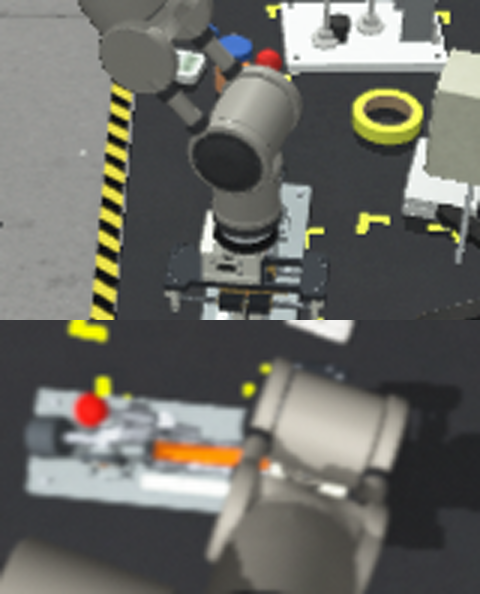

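servo_tool(targets="1 0 0 0;1 0 0 0;0 0 0 0")

```text
time: 12.92
tool_pos: [0.4911, -0.0994, 0.0505]
tool_rot: [3.115, 0.016, 1.462]
contact_force: [0.4, 0.3, -0.2]
opening: 0.0003
```

```bash
python3 look.py b8; python3 bar.py
```

```text
t 12.925 tool [ 0.4911 -0.0994  0.0505] rot [3.115 0.016 1.462] in tester mm [-115.1   -1.8   50.5] F [ 0.4  0.3 -0.2] open 0.0002627789654009348 q [-0.35  0.53  1.84 -0.01  0.74 -0.23]
[245.1 190.1] tester mm [42.5  9.9]
[245.6 185. ] tester mm [42.7 -9.7]
[277.7 188.1] tester mm [-79.5 -10.3]
[277.2 193.2] tester mm [-79.5   9.3]
```

servo_tool(targets="-10 0 0 0;-20 0 0 0;-30 0 0 0;0 0 -50 0;-20 0 -50 0;-30 0 -50 0;-30 0 -50 0;-30 0 -40 0;-20 0 0 0;0 0 0 0;0 0 0 0")

```text
time: 14.4
tool_pos: [0.4617, -0.2906, 0.2975]
tool_rot: [3.121, 0.011, 1.463]
contact_force: [0.0, 0.2, 0.3]
opening: 0.0005
```

```bash
python3 look.py b9; python3 bar.py; python3 th.py
```

```text
t 14.4 tool [ 0.4617 -0.2906  0.2975] rot [3.121 0.011 1.463] in tester mm [-308.3    6.4  297.5] F [0.  0.2 0.3] open 0.0004693275061603941 q [-0.7   0.33  1.38  0.    1.4  -0.6 ]
[245.1 190.2] tester mm [42.4 10. ]
[245.6 184.9] tester mm [ 42.7 -10.3]
[284.2 188.4] tester mm [-103.9  -11.5]
[283.7 193.7] tester mm [-103.9    8.8]
red box [223 171   8  10  56]
0.0 [280.8 186.8] 0.1 [278.9 185.9] 0.2 [276.3 184.9] 0.3 [273.2 184. ] 0.4 [269.6 183. ] 0.5 [265.4 182. ] 0.6 [260.8 181. ] 0.7 [255.7 180.1] 0.8 [250.2 179.1] 0.9 [244.5 178.3] 1.0 [238.5 177.4] 1.1 [232.5 176.7] 1.2 [226.3 176.1]
```

View pics/b9.png

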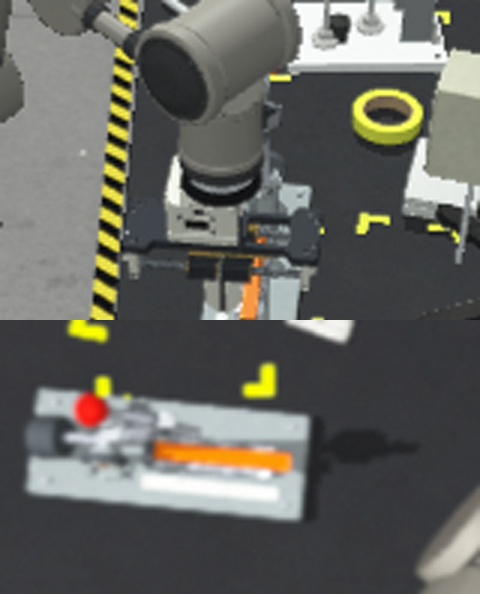

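```bash
python3 -c "
from cell import robot
print(robot.hand_in())"
```

```text
the job is handed in; nothing more can be done
None
```

I raised the beam and slid the bar home, then handed the job in at about 14.4 s of the 48 s allowed. No verdict came back.

- **Beam:** I pushed the knob along its arc with the shut fingertips, with about 1 N showing at each reading. It went past the balance point and settled on its rest. In the last top picture the knob sits where 1.2 rad predicts.
- **Bar:** With the beam up, I pushed the bar's near end until the wrist force rose to about 9.5 N. Two more 1 mm pushes moved it no further, so I took that as the end stop.
- **Bar position:** In the last picture the bar's ends are at about -104 and +42.5 mm in the tester frame, and its middle is at about -31 mm (home is -30, limit -33). It lies centred between the fences.
- **Disagreement:** The far end reads 2.5 mm short of the stop face at +45 mm. The orange region measures about 146 mm long instead of 150, so the far-end reading is probably short. The force and the near end both say it is home.
- **Bystanders:** The arm kept well clear of them and I felt no unexpected contact. I did not measure their positions again at the end.
- **Arm:** It was backed well away, touching nothing, when I handed in.

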